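Second view of the bearing ball

ROBOT

A 6-joint arm with a two-finger parallel gripper is mounted at the origin on the work surface. World frame = base frame: x ahead of the robot, y to its left, z up, the work surface at z = 0. Lengths are in m, angles in rad, forces in N, time in s.
With the tool pointing down it reaches from about 0.35 to 0.775 m from the base axis. Payload 5.5 kg.
Tool frame: the origin (TCP) lies at the very end of the fingers, on their centre line; the grasp point (between the pads) lies 19 mm behind it; z points along the fingers, y is the line along which they close (so a half turn about z gives the same grasp; the last joint's range is limited). The gripper opens to 85 mm and grips with 20 to 120 N. Pads are 22 mm wide; open, the fingers measure 114 mm over their backs; the gripper's body (76 mm by 85 mm) begins 54 mm behind the grasp point. The pads swing forward as they close: fully open they stand 13 mm farther back than shut.
Start: joints at [1.119, 0.313, 0.046, 1.304, 0, 1.431], TCP at [0.176, 0.547, 0.231] pointing down, gripper open.
Joint ranges: [-2.76, 2.76], [-0.86, 1.69], [-1.03, 1.26], [-2.2, 2.34], [-1.47, 1.5], [-3.14, 3.14]. Speed limits (rad/s): [2.57, 2.57, 3.14, 3.14, 3.14, 3.14].

INTERFACE

Orientations are given as a unit quaternion [w, x, y, z].
In Python, from workcell import env, cams, ticket, spotter gives the robot as it stands.
- The arm moves only by the tool jog_arm, never from a script. Its argument "increments" is a list that holds one entry, the list of rows, each a list of 7 numbers: the shift along the tool's x, y, z in units of 0.25 m (1.0 is 0.25 m), then the turn, a rotation vector about the tool's x, y, z in units of 180 degrees (1.0 is 180 degrees), then the closure in counts, from 0 (fully open) to 255 (shut). A call has 1 to 20 rows; each row shifts and turns the commanded pose from where the row before left it, along the tool's axes as they then stand; what a row does not reach is not made up. A row lasts 1/10 s, in which the tool goes at most 50 mm and 8.59 degrees, less where a joint would pass 70% of its speed; a pose out of reach is approached as far as the arm can. A call with a number of a shift or a turn outside -1 to 1 is refused whole. A call with a gripper value outside its range is refused whole. The fingers move at their own pace and stop on an object; "force" is the grip in N (left out, the last holds). Time passes only in rows, so rows that do not move let the fingers close. It gives the time, the measured TCP pose, the force, the opening and the grip force at its end, in the units of the state.
- env.get_state(): the state, without advancing time (a new reading comes with each control period).
- cams.read_camera(name): name is "scene" or "top" or "wrist"; returns a dict with "pixels" (384x512x3 uint8, red, green, blue), "fx", "fy", "cx", "cy" (pixels), "xyz" and "attitude" of the camera in the world; the wrist camera has in their place "mount" (4x4, takes a point from camera to tool coordinates, whose origin is the TCP and whose axes are the flange's). Camera axes: x right, y down, z forward; pixel columns grow to the right and rows downward; lengths in m; the calibration is good to about 2 mm. A picture is of the moment at which its call begins: read the wrist's pose just before it. There is no depth.
- ticket.hand_in(): hands the job in; it is judged then, once.
Trained networks look in the newest picture that a camera, given by its name, has taken for a name from the list of things; names that differ only in an ending like _2 or _b are one class to them, and where a whole thing is asked for, a point or a joint stands for the part that bears it (a point fixed in the world has none). Each returns a list of dicts, best first, with "conf" (0 to 1); they miss things now and then, are a little off and sometimes report something else, mostly with a low value. They report only what shows in the picture. A call takes as long as a camera call.
- spotter.find_in(target, camera): "uv" ([column, row] in pixels, amid what is visible of it).
- spotter.cut_out(target, camera): "region" (384x512 bool, what is visible of it) and "uv" ([column, row] in pixels, amid what is visible of it).
- spotter.landmark_of(target, camera): "uv" ([column, row] in pixels: a listed point, or the origin of a listed thing).
The state is a dict: "clock": time; "joint_pos": joint angles; "qvel": joint speeds; "tau": joint torques, N m; "tcp_pos": TCP position; "orientation": TCP orientation; "wrist_force": force on the tool from outside, world axes, zero at the start; "ft_torque": the same for the moment, N m; "finger_gap": finger opening in m; "grip_force": force on a finger pad.
Only numpy, scipy, OpenCV 4.12 (cv2) and the standard library are available. Lean on these libraries where they do the work, as an engineer would, in place of code of your own. Each camera call takes 0.05 s, during which the arm holds its last target. There are 200 camera calls.

TASK

Take the first picture by pressing the plunger of the shutter release all the way down to its stop. Then lift the dish by its handle and give it a quarter turn, either way round, so that the handle that pointed straight away from the little camera ends up square across the camera's line of sight; keep the dish level all the while so that the loose steel ball stays in its middle, and do not touch the ball. Finish still holding the dish by its handle, level and motionless with its underside about 8 cm above the middle of the mat; leave the yellow box, the battery and the screwdriver undisturbed.

Things in the scene. Friction and masses are not known exactly. Their poses are not given: they have to be found in the camera images.
- plunger (a joint): travel of the shutter release's spring plunger: 0 m when up, growing as it is pressed straight down, 0.014 m at its stop. The spring pushes back with 2 N at the start of travel and 7 N at the stop, and returns the plunger when it is let go.
- plunger_top (a point): centre of the top face of the plunger's head, a plain aluminium disc 34 mm across and 9 mm thick on a 12 mm stem, 72 mm above the table when up. It stands on the shutter release, a black box 70 x 70 x 36 mm fixed to the table, with a 6 mm collar on top.
- dish_middle (a point): lowest point of the hollow of the dish, at its centre, 14 mm above the underside of the dish. The dish is a loose grey printed plate, about 120 g, round, 109 mm across with its rim 30 mm above its underside and a shallow hollow of 120 mm radius of curvature; it stands on the mat at the start. Axes: z up, x points from the handle through the centre of the dish, so the handle sticks out along -x.
- handle_middle (a point): grasp point on the dish's handle, half-way up it and 92 mm from the dish's centre. The handle is a straight level bar 14 mm wide (along the dish's y) and 16 mm high, reaching from the rim to 125 mm from the dish's centre; its mid-height is 30 mm above the underside of the dish, and there is open space beneath it. Same axes as dish_middle.
- ball_center (a point): centre of the loose polished steel ball, 20 mm across, 33 g, that lies in the middle of the dish and rolls easily.
- mat: white square photo mat, 170 x 170 mm, 3 mm thick, fixed to the table; origin at its centre on the table surface, z up. Its x axis points to a small black camera, 58 mm high and 50 mm wide, fixed 135 mm from the mat's centre and looking back along -x. At the start the dish stands near the mat's middle with its handle along the mat's -x, away from the camera; at the end the handle must lie along the mat's y or -y.
- enclosure: open yellow printed box, 100 x 85 x 34 mm, loose bystander; origin at the centre of its underside
- battery: flat silvery battery pack, 60 x 45 x 10 mm, loose bystander; origin at the centre of its underside
- driver: small screwdriver, 120 mm long, lying loose, bystander; its handle lies along its own -x

How it is judged:
On the way, in this order (a step that is already met when the one before it is completed fails the run):
1. the plunger is pressed down to its stop, at least 12.5 of its 14 mm (value of joint plunger above 0.0125 m), for 0.1 s.
2. the fingers hold the dish clear of the mat (underside 20 mm up or more) with the ball in its middle (contact force between dish and the fingers above 0.5 N and z of dish_middle in the frame of mat above 0.037 m and horizontal distance between ball_center and dish_middle below 0.018 m), for 0.2 s.
At the end, for the whole second after the job is handed in: Fingers hold the dish, underside 50-130 mm above the mat, centre within 45 mm of the mat's centre, handle within 0.17 rad of square to the camera's line of sight, tilt under 0.12 rad, at rest; ball on the dish within 18 mm of its middle, nearly at rest; plunger up again (contact force between dish and the fingers above 0.5 N and z of dish_middle in the frame of mat between 0.067 and 0.147 m and horizontal distance between dish_middle and mat below 0.045 m and angle between the x axis of dish_middle and the y axis of mat, either way round below 0.17 rad and angle between dish_middle's own z axis and vertical below 0.12 rad and linear speed of dish below 0.02 m/s and angular speed of dish below 0.1 rad/s and horizontal distance between ball_center and dish_middle below 0.018 m and z of ball_center in the frame of dish_middle below 0.016 m and linear speed of ball below 0.06 m/s and contact force between ball and dish above 0.05 N and value of joint plunger below 0.003 m); the arm keeps its last pose, push and grip.
It fails at once if the ball rolls out to the rim or off the dish (over 28 mm from its middle) (horizontal distance between ball_center and dish_middle above 0.028 m).
It fails at once if the dish is tilted by more than 0.25 rad (angle between dish_middle's own z axis and vertical above 0.25 rad).
It fails at once if the robot touches the ball (contact force between ball and the fingers above 0.3 N or contact force between ball and the arm above 0.3 N).
It fails at once if a bystander is shifted by more than 20 mm (distance of any of enclosure, battery, driver from where it was at the start of the episode above 0.02 m).
It also fails if it takes over 67 s, if anything falls off the work surface, if the arm or the gripper's body presses on something with over 40 N, if the wrist force passes 120 N, or if a joint passes its speed limit or range.

## Working session

There is one attempt and no reset: what is moved stays moved. The work goes in short steps, Python scripts to look and compute and a tool call to move; the robot and the scene stay as the last step left them, time stands still between calls to the robot, and variables do not carry over. Pictures are saved under pics/ and viewed, at most 10 in all, crops included, and the job is handed in when it is done.

Besides the shell and the picture viewer there is one more tool, called by a JSON object that holds its "op" and its "data". jog_arm: Moves the arm, as the interface text tells. Shifts and turns lie within -1 to 1; 1 stands for 0.25 m of shift or 180 degrees of turn. Its arguments: {"type":"object","properties":{"increments":{"type":"array"},"force":{"type":"number"}},"required":["increments"]}

```bash
mkdir -p pics; cat > h.py <<'E'
import numpy as np, cv2
from scipy.spatial.transform import Rotation as R
from workcell import env, cams, ticket, spotter
def rot(q): return R.from_quat(np.roll(q,-1)).as_matrix()
def cam(n):
    s=env.get_state(); c=cams.read_camera(n)
    K=(c["fx"],c["fy"],c["cx"],c["cy"])
    if n=="wrist":
        T=np.eye(4);T[:3,:3]=rot(s["orientation"]);T[:3,3]=s["tcp_pos"]
        M=T@np.array(c["mount"]); return c["pixels"],K,M[:3,3],M[:3,:3]
    a=np.array(c["attitude"]); a=a if a.shape==(3,3) else rot(a)
    return c["pixels"],K,np.array(c["xyz"]),a
def atz(uv,K,p,A,z):
    d=A@np.array([(uv[0]-K[2])/K[0],(uv[1]-K[3])/K[1],1]); return p+d*(z-p[2])/d[2]
def save(px,n): cv2.imwrite(f"pics/{n}.png",px[:,:,::-1])
E
python3 - <<'E'
from h import *
Z=dict(plunger_top=.072,dish_middle=.017,handle_middle=.033,ball_center=.027,mat=0,enclosure=0,battery=0,driver=0.01)
ims=[]
for n in("top","scene"):
    px,K,p,A=cam(n); ims.append(px); print(n,p,A[:,2])
    for t,z in Z.items():
        for r in spotter.landmark_of(t,n)[:2]: print(t,np.round(r["uv"]),round(r["conf"],2),atz(r["uv"],K,p,A,z).round(4))
save(np.vstack(ims)[:, :],"a"); 
cv2.imwrite("pics/a.png",cv2.resize(np.hstack(ims)[:,:,::-1],(800,300)))
save(ims[0],"top")
print(env.get_state())
E
```

```text
top [ 0.46400204 -0.03695168  0.87993912] [ 0.13348415 -0.00991581 -0.99100134]
plunger_top [343. 183.] 0.55 [ 0.5851 -0.2123  0.072 ]
dish_middle [137. 185.] 0.78 [0.6004 0.1878 0.017 ]
handle_middle [143. 226.] 0.71 [0.517  0.1704 0.033 ]
ball_center [136. 186.] 0.53 [0.5973 0.1873 0.027 ]
enclosure [235. 133.] 0.72 [ 0.7071 -0.0102  0.    ]
battery [233. 190.] 0.64 [ 0.587  -0.0042  0.    ]
battery [235. 260.] 0.46 [ 0.4462 -0.0032  0.    ]
driver [235. 263.] 0.84 [ 0.4415 -0.0041  0.01  ]
scene [0.95825135 0.35006555 0.60264326] [-0.50114721 -0.52266317 -0.68969173]
plunger_top [206. 150.] 0.71 [ 0.5688 -0.2143  0.072 ]
dish_middle [339. 287.] 0.82 [0.597  0.1843 0.017 ]
handle_middle [363. 248.] 0.72 [0.509  0.1685 0.033 ]
ball_center [340. 286.] 0.44 [0.6018 0.1871 0.027 ]
enclosure [219. 261.] 0.88 [ 0.7065 -0.0114  0.    ]
battery [265. 229.] 0.97 [ 0.5889 -0.0064  0.    ]
driver [314. 196.] 0.69 [0.4505 0.0045 0.01  ]
{'clock': 0.9, 'joint_pos': array([1.11938642e+00, 3.13156804e-01, 4.60991631e-02, 1.30359324e+00,
       1.19898654e-05, 1.43119042e+00]), 'qvel': array([-0.00081526, -0.00154561,  0.0016982 ,  0.00099126,  0.00101922,
       -0.00121374]), 'tau': array([-1.43546466e-03, -4.80450189e+01,  2.98811066e+01,  6.01937018e-05,
       -1.39346071e-04, -1.60031615e-06]), 'tcp_pos': array([0.17642454, 0.54731145, 0.23134744]), 'orientation': array([1.54433798e-05, 1.55271223e-01, 9.87871875e-01, 7.13154902e-05]), 'wrist_force': array([ 0.21018814, -0.02133782, -0.28201315]), 'ft_torque': array([-0.01431219, -0.00479937,  0.02628766]), 'grip_force': 0.0, 'finger_gap': 0.08511268385338931}
```

View pics/top.png

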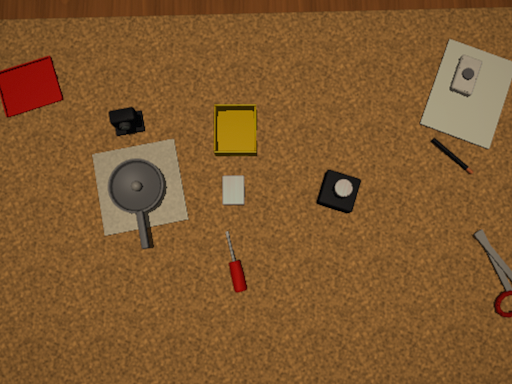

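View pics/a.png

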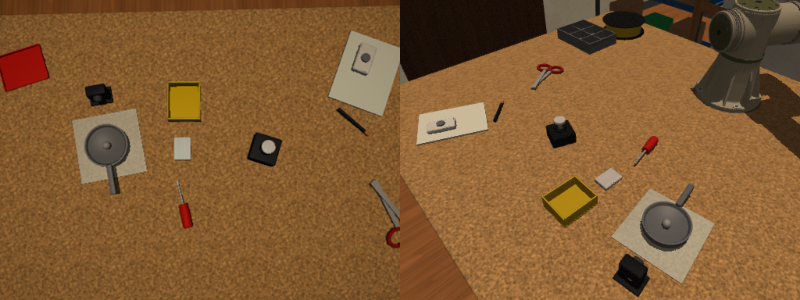

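The top picture shows the dish at about (137,186) with its handle toward (147,245). The mat corners are near (92,153), (175,141), (187,218) and (105,234), the camera at (126,121), and the plunger head at (343,187). The plunger landmark is a bit off there, so I'll refine the mat and the plunger.

```bash
python3 - <<'E'
from h import *
for n in("top","scene"):
    px,K,p,A=cam(n)
    for t,z in(("plunger_top",.072),("mat",.003),("dish_middle",.03),("handle_middle",.041)):
        for r in spotter.cut_out(t,n)[:1]:
            m=r["region"].astype(np.uint8); c=cv2.findContours(m,0,2)[0]; c=max(c,key=cv2.contourArea)
            q=cv2.boxPoints(cv2.minAreaRect(c)); print(n,t,m.sum(),r["conf"],np.round(r["uv"]),[atz(u,K,p,A,z)[:2].round(4) for u in q])
    g=px.min(2); # plunger head: bright region near 
    u0=(343,187) if n=="top" else (205,153)
    x,y=u0; w=g[y-16:y+16,x-16:x+16].astype(int); th=110
    l,lab,st,ce=cv2.connectedComponentsWithStats((w>th).astype(np.uint8))
    for i in range(1,l):
        if st[i,4]>30: uv=ce[i]+[x-16,y-16]; print("head",st[i],uv,atz(uv,K,p,A,.072))
    if n=="top":
        q=np.array([atz(u,K,p,A,.003)[:2] for u in((92,153),(175,141),(187,218.),(105,234))]);print(q,q.mean(0),np.linalg.norm(q-np.roll(q,1,0),axis=1))
    else: save(cv2.resize(px[100:350,150:450],(800,600))[:, :],"sc")
E
```

```text
top plunger_top 295 0.56 [344. 186.] [array([ 0.5949, -0.1944]), array([ 0.5938, -0.2301]), array([ 0.5598, -0.228 ]), array([ 0.5609, -0.1925])]
top mat 5316 0.65 [133. 156.] [array([0.672 , 0.2924]), array([0.7028, 0.1181]), array([0.5317, 0.0859]), array([0.5027, 0.2561])]
top dish_middle 2546 0.7 [138. 189.] [array([0.617 , 0.2619]), array([0.6736, 0.172 ]), array([0.5278, 0.0821]), array([0.4739, 0.171 ])]
top handle_middle 2653 0.73 [138. 187.] [array([0.5049, 0.2629]), array([0.6652, 0.2225]), array([0.6335, 0.1178]), array([0.4746, 0.1606])]
head [  8   9  17  16 218] [343.11926606 187.43577982] [ 0.5764515 -0.2123692  0.072    ]
[[0.67239709 0.2831401 ]
 [0.69269748 0.11328705]
 [0.53333663 0.09019687]
 [0.50623545 0.25408375]] [0.60116667 0.18517694] [0.16868302 0.17106187 0.16102496 0.16611256]
scene plunger_top 148 0.48 [204. 153.] [array([ 0.5942, -0.2213]), array([ 0.562 , -0.2327]), array([ 0.5681, -0.1897]), array([ 0.5993, -0.1797])]
scene mat 7014 0.64 [315. 323.] [array([0.7824, 0.1459]), array([0.5368, 0.0615]), array([0.5046, 0.2562]), array([0.7347, 0.2949])]
scene dish_middle 3187 0.89 [348. 284.] [array([0.6327, 0.1219]), array([0.4645, 0.1606]), array([0.5327, 0.2656]), array([0.6771, 0.2232])]
scene handle_middle 3308 0.91 [347. 284.] [array([0.6889, 0.1891]), array([0.557 , 0.0824]), array([0.4728, 0.1698]), array([0.6182, 0.2614])]
head [  8  12  14   9 104] [203.59615385 152.81730769] [ 0.57800627 -0.21176267  0.072     ]
```

{"op": "jog_arm", "data": {"increments": [[[-0.06,-0.06,0.02,0,0,0,255],[-0.12,-0.12,0.02,0,0,0,255],[-0.12,-0.12,0.02,0,0,0,255],[-0.12,-0.12,0.02,0,0,0,255],[-0.13,-0.12,0.02,0,0,0,255],[-0.13,-0.12,0.02,0,0,0,255],[-0.13,-0.13,0.02,0,0,0,255],[-0.13,-0.13,0.02,0,0,0,255],[-0.13,-0.13,0.02,0,0,0,255],[-0.13,-0.13,0.02,0,0,0,255],[-0.13,-0.13,0.02,0,0,0,255],[-0.13,-0.13,0.02,0,0,0,255],[-0.13,-0.13,0.02,0,0,0,255],[-0.13,-0.13,0.02,0,0,0,255],[-0.13,-0.13,0.02,0,0,0,255],[-0.13,-0.13,0.02,0,0,0,255],[-0.13,-0.13,0.02,0,0,0,255],[-0.13,-0.13,0.02,0,0,0,255],[-0.13,-0.13,0.02,0,0,0,255],[-0.06,-0.06,0.02,0,0,0,255]]]}}

```text
clock: 3.4
tcp_pos: [0.5714, -0.2165, 0.1308]
orientation: [0.001, 0.157, 0.988, -0.001]
wrist_force: [-0.4, -0.0, -0.6]
finger_gap: -0.0003
grip_force: 0.0
```

{"op": "jog_arm", "data": {"increments": [[[-0.017,0.025,0.05,0,0,0,255],[0,0,0.08,0,0,0,255],[0,0,0.06,0,0,0,255],[0,0,0.035,0,0,0,255],[0,0,0.02,0,0,0,255],[0,0,0.02,0,0,0,255],[0,0,0.02,0,0,0,255],[0,0,0,0,0,0,255]]]}}

```text
clock: 4.2
tcp_pos: [0.5758, -0.2072, 0.0604]
orientation: [0.0, 0.155, 0.988, 0.0]
wrist_force: [-2.3, 4.0, 5.9]
finger_gap: -0.0002
grip_force: 2.9
```

{"op": "jog_arm", "data": {"increments": [[[0,0,0.008,0,0,0,255],[0,0,0.006,0,0,0,255],[0,0,0,0,0,0,255],[0,0,0,0,0,0,255],[0,0,0,0,0,0,255]]]}}

```text
clock: 4.7
tcp_pos: [0.5759, -0.2073, 0.058]
orientation: [0.0, 0.155, 0.988, 0.0]
wrist_force: [-3.6, 3.2, 8.6]
finger_gap: 0.0003
grip_force: 4.3
```

{"op": "jog_arm", "data": {"increments": [[[0,0,0.004,0,0,0,255],[0,0,0,0,0,0,255],[0,0,-0.06,0,0,0,255],[0,0,-0.18,0,0,0,255],[0,0,-0.18,0,0,0,255],[0,0,-0.15,0,0,0,255],[0.08,0.15,0,0,0,0,170],[0.08,0.15,0,0,0,0,170],[0.08,0.16,0,0,0,0,170],[0.08,0.16,0,0,0,0,170],[0.08,0.16,0,0,0,0,170],[0.08,0.16,0,0,0,0,170],[0.08,0.15,0,0,0,0,170],[0.08,0.15,0,0,0,0,170],[0.06,0.12,0,0,0,0,170],[0,0,0,0,0,-0.04,170],[0,0,0,0,0,-0.04,170],[0,0,0,0,0,-0.04,170],[0,0,0,0,0,-0.038,170],[0,0,0,0,0,0,170]]]}}

```text
clock: 6.7
tcp_pos: [0.5141, 0.1695, 0.1985]
orientation: [0.001, -0.092, 0.996, -0.0]
wrist_force: [-0.6, -0.9, -0.3]
finger_gap: 0.0286
grip_force: 0.0
```

```bash
python3 - <<'E'
from h import *
px,K,p,A=cam("wrist"); s=env.get_state(); print(s["tcp_pos"],s["joint_pos"],s["finger_gap"],s["wrist_force"]); print(rot(s["orientation"]).round(3)); print(p,A[:,2])
for t,z in(("dish_middle",.017),("handle_middle",.033),("handle_middle",.041),("ball_center",.027),("mat",0)):
    for r in spotter.landmark_of(t,"wrist")[:1]: print(t,z,np.round(r["uv"]),round(r["conf"],2),atz(r["uv"],K,p,A,z).round(4))
save(px,"w1")
E
```

```text
[0.5140098  0.16947539 0.19843732] [ 1.70203182e-01  2.58470430e-01 -1.09279703e-01  1.20157169e+00
 -1.25850167e-04 -1.18645630e-02] 0.028321821203642687 [-0.11357425 -0.03486107  0.19155552]
[[-0.983 -0.181  0.001]
 [-0.181  0.983  0.   ]
 [-0.001 -0.    -1.   ]]
[0.43240923 0.15465715 0.34139709] [ 0.31643281  0.05907515 -0.94677368]
dish_middle 0.017 [257. 236.] 0.73 [0.5987 0.1877 0.017 ]
handle_middle 0.033 [258. 163.] 0.64 [0.5041 0.171  0.033 ]
handle_middle 0.041 [258. 163.] 0.64 [0.5022 0.1706 0.041 ]
ball_center 0.027 [259. 238.] 0.56 [0.5957 0.1897 0.027 ]
```

View pics/w1.png

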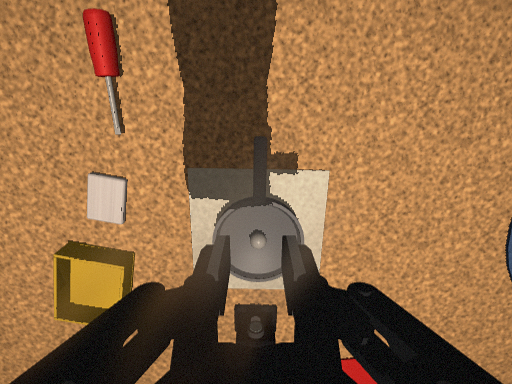

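The wrist picture shows the handle running from its end at (260,137) to the rim at (260,198). The ball is at (258,241), and the mat's near corners are (190,170) and (329,170). I'll measure the handle's edges, the dish centre and the mat's line.

```bash
python3 - <<'E'
from h import *
px,K,p,A=cam("wrist")
g=px.max(2).astype(int)
for r in(140,150,160,174,182,190): print(r,g[r,248:276])
f=lambda u,z:atz(u,K,p,A,z)[:2].round(4)
print("end",f((260,137),.041),"ball",f((258,240.5),.027))
q=[f(u,.003) for u in((190,170),(329,170),(322,288),(196,288))];print("mat",q,np.mean(q,0),np.degrees(np.arctan2(*(q[0]-q[1])[::-1]))-0)
E
```

```text
140 [ 78  70  72  69  76  78  48  53  46  51  54  60  56  57  59  57  56  58
  57  76  81  79  76  69 198 187 174 171]
150 [ 97  93  89  82  83  72  53  54  60  52  57  57  61  61  62  60  60  58
  60  74  86  84  72 221 221 211 195 194]
160 [66 68 83 89 89 69 54 58 55 64 62 61 65 63 62 62 64 61 57 76 73 79 79 71
 70 67 68 81]
174 [ 86  89  93  92  87  72  60  63  68  66  68  66  67  68  66  64  67  62
  77  95  91  86 222 227 223 225 229 208]
182 [ 90  94  90  92  87  69  68  64  65  64  68  68  71  69  66  74  67  63
  82  94  87 130 218 219 217 216 221 223]
190 [ 90  91  95  91  94  69  72  70  72  66  74  72  64  66  70  68  66  62
  94  91  88  85 218 210 207 212 219 220]
end [0.4743 0.1671] ball [0.5982 0.1885]
mat [array([0.5332, 0.094 ]), array([0.503 , 0.2568]), array([0.6667, 0.2911]), array([0.6984, 0.1208])] [0.600325 0.190675] -79.4908803340848
```

{"op": "jog_arm", "data": {"increments": [[[0.022,0.014,0.06,0,0,0,170],[0,0,0.12,0,0,0,170],[0,0,0.13,0,0,0,170],[0,0,0.13,0,0,0,170],[0,0,0.08,0,0,0,170],[0,0,0.05,0,0,0,170],[0,0,0,0,0,0,170]]]}}

```text
clock: 7.75
tcp_pos: [0.5062, 0.1716, 0.054]
orientation: [-0.002, -0.092, 0.996, -0.0]
wrist_force: [0.7, -0.7, 0.4]
finger_gap: 0.0282
grip_force: 0.0
```

```bash
python3 - <<'E'
from h import *
px,K,p,A=cam("wrist"); s=env.get_state(); print(s["tcp_pos"],s["finger_gap"])
save(px,"w2")
T=rot(s["orientation"]).T
for r in range(60,200,20):
    print(r,px[r,236:286].max(1))
for u in((258,100),(258,150)): print(T@(atz(u,K,p,A,.041)-s["tcp_pos"]))
E
```

```text
[0.50722968 0.17180506 0.05531947] 0.028627201119948924
60 [ 98  97 101 101  98  99  98  95 101  99 100 101  92  93  96  93 106 106
  99  90  89  86  85  84  88  92  94  97  90  89  85  85  81  89  85  87
  86  85  90  94  98  94  93  87  84  82  85  78  74  80]
80 [ 78  80  88  91  77  84  87  90  88  89  89  89  88  84  86  83  83  80
  74  84  95 101 112 118 111 114 110  99  93  84  81  82  87  92  93  93
  91  91  90  90  93  97 102  96  91 101  98  94  82  72]
100 [ 75  83  85  90  93  93  87  86  85  90  88  92  90  90  89  91  95  97
  97 101 100 103  97  96 100  91  91  89  89  82  86  84  82  79  77  83
  83  82  80  89  95  88  90  89  88  82  90  84  82 208]
120 [ 96 104 111 108 111 109 106 107 109 106 100 100  97  97  92  94  95  98
  97  88  86  86  88  84  90  90  85  82  83  83  83  91  87  85  86  84
  81  85  90  92  97 100 104 106 105 110 104  93 208 215]
140 [ 87  85  89  85  78  81  95  97  95  95  93  88  78  69  76  78  78  78
  80  84  90  96  97  96  92  89  91 111 117 112 108 102  99  97  99 101
 102 101 104 104 106  99  94  93  92  95  84  84  99  92]
160 [ 98  97  99  95  97  96  88  86  85  81  82  85  86  87  88  87  81  81
  83  86  85  81  89  90  85  85  83  83  85  86  82  88  91  94  96  99
  98  96  99  99 103 100  96  96  98 101 100  91  83  90]
180 [112  97  92  85  83  85  85  76  88  86  86  85  82  78  80  80  84  83
  79  79  86  91  92  92  92  95  98  97  99  99  95  95  92  93  92  92
  95  89  87  92  98  96  94  93  89  90  81  78  88  85]
[0.07989025 0.00160162 0.01439587]
[0.05418087 0.0016775  0.01437136]
```

View pics/w2.png

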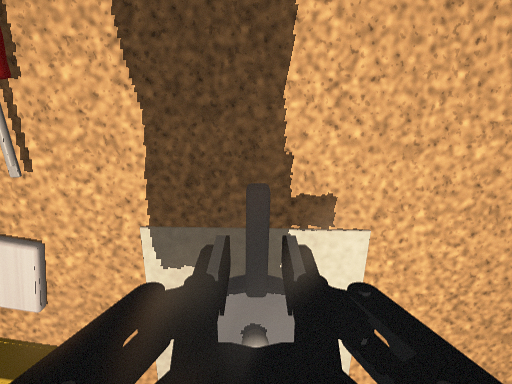

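The handle spans columns 247–270 and the fingertips' inner edges are at 229 and 283, so it is centred to about 1 mm. Now I'll go down and close gently.

{"op": "jog_arm", "data": {"increments": [[[0,0,0.04,0,0,0,170],[0,0,0.06,0,0,0,170],[0,0,0.045,0,0,0,170],[0,0,0.018,0,0,0,180],[0,0,0,0,0,0,190],[0,0,0,0,0,0,196],[0,0,0,0,0,0,200],[0,0,0,0,0,0,203],[0,0,0,0,0,0,206],[0,0,0,0,0,0,209],[0,0,0,0,0,0,212],[0,0,0,0,0,0,215],[0,0,0,0,0,0,218],[0,0,0,0,0,0,225],[0,0,0,0,0,0,255],[0,0,0,0,0,0,255],[0,0,0,0,0,0,255]]], "force": 80}}

```text
clock: 9.5
tcp_pos: [0.5075, 0.1718, 0.0149]
orientation: [0.0, -0.092, 0.996, -0.0]
wrist_force: [-0.7, -0.8, 3.2]
finger_gap: 0.0128
grip_force: 78.5
```

```bash
python3 - <<'E'
from h import *
s=env.get_state(); print({k:s[k] for k in("tcp_pos","orientation","finger_gap","grip_force","wrist_force","joint_pos")})
E
```

```text
{'tcp_pos': array([0.50747865, 0.17184099, 0.01492506]), 'orientation': array([ 7.45627916e-05, -9.21490898e-02,  9.95745218e-01, -1.69859367e-05]), 'finger_gap': 0.012810817663002691, 'grip_force': 78.47907543182373, 'wrist_force': array([-0.66839527, -0.75495487,  3.20109838]), 'joint_pos': array([ 1.76650238e-01,  4.04266064e-01, -3.93457039e-01,  7.72927491e-01,
       -4.64178721e-05, -7.90977375e-03])}
```

{"op": "jog_arm", "data": {"increments": [[[0,0,-0.003,0,0,0,255],[0,0,-0.006,0,0,0,255],[0,0,-0.01,0,0,0,255],[0,0,-0.015,0,0,0,255],[0,0,-0.018,0,0,0,255],[0,0,-0.018,0,0,0,255],[0,0,-0.018,0,0,0,255],[0,0,-0.018,0,0,0,255],[0,0,-0.015,0,0,0,255],[0,0,-0.01,0,0,0,255],[0,0,-0.006,0,0,0,255],[0,0,-0.003,0,0,0,255],[0,0,0,0,0,0,255],[0,0,0,0,0,0,255],[0,0,0,0,0,0,255],[0,0,0,0,0,0,255]]]}}

```text
clock: 11.1
tcp_pos: [0.5073, 0.1719, 0.0496]
orientation: [-0.0, -0.092, 0.996, 0.0]
wrist_force: [-0.4, -0.1, -1.5]
finger_gap: 0.0124
grip_force: 78.0
```

```bash
python3 - <<'E'
from h import *
px,K,p,A=cam("wrist"); s=env.get_state(); print({k:s[k] for k in("tcp_pos","orientation","finger_gap","grip_force","wrist_force","ft_torque")})
dz=s["tcp_pos"][2]-.0149
for n in("wrist","top","scene"):
    if n!="wrist": px2,K,p,A=cam(n)
    for t,z in(("dish_middle",.017),("handle_middle",.033),("ball_center",.027)):
        for r in spotter.landmark_of(t,n)[:1]: print(n,t,np.round(r["uv"]),round(r["conf"],2),atz(r["uv"],K,p,A,z+dz).round(4))
x,y=map(int,spotter.landmark_of("dish_middle","scene")[0]["uv"]); x=min(max(x,100),412);y=min(max(y,75),309)
big=cv2.resize(px2[y-75:y+75,x-100:x+100],(400,300),interpolation=2)
save(np.hstack([cv2.resize(px,(400,300)),big]),"l1")
E
```

```text
{'tcp_pos': array([0.50738487, 0.17185857, 0.04968773]), 'orientation': array([-7.78097900e-05, -9.21452866e-02,  9.95745570e-01,  2.72423928e-05]), 'finger_gap': 0.012738094251578456, 'grip_force': 78.00584435462952, 'wrist_force': array([-1.12024689, -1.00755776, -2.49163121]), 'ft_torque': array([-0.01516554,  0.15986112,  0.03455976])}
wrist handle_middle [258. 269.] 0.87 [0.5072 0.1732 0.0678]
top dish_middle [130. 185.] 0.78 [0.5953 0.1921 0.0518]
top handle_middle [135. 228.] 0.93 [0.5134 0.1767 0.0678]
top ball_center [130. 184.] 0.54 [0.5967 0.1888 0.0618]
scene dish_middle [342. 274.] 0.92 [0.595  0.1821 0.0518]
scene handle_middle [366. 234.] 0.9 [0.5064 0.1651 0.0678]
scene ball_center [344. 274.] 0.49 [0.5983 0.1871 0.0618]
```

View pics/l1.png

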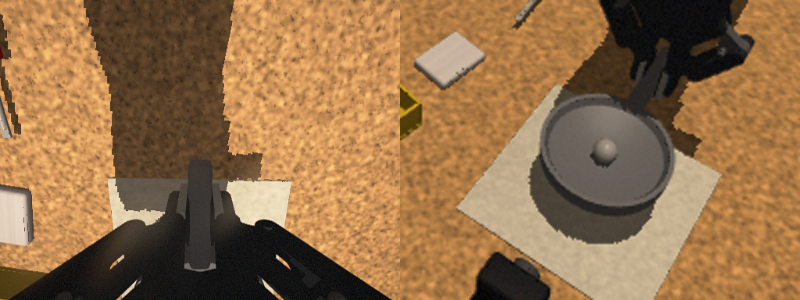

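The dish is held, with the ball central in the rim ellipse (crop centre about (607,152), ball (605,152)), so the tilt is negligible. Next I'll rise and turn about the dish centre.

{"op": "jog_arm", "data": {"increments": [[[0,0.0046,-0.003,0,0,0.004,255],[-0.0001,0.0092,-0.006,0,0,0.008,255],[-0.0003,0.0139,-0.009,0,0,0.012,255],[-0.0005,0.0185,-0.01,0,0,0.016,255],[-0.0005,0.0185,-0.01,0,0,0.016,255],[-0.0005,0.0185,-0.01,0,0,0.016,255],[-0.0005,0.0185,-0.01,0,0,0.016,255],[-0.0005,0.0185,-0.01,0,0,0.016,255],[-0.0005,0.0185,-0.01,0,0,0.016,255],[-0.0005,0.0185,-0.01,0,0,0.016,255],[-0.0005,0.0185,-0.01,0,0,0.016,255],[-0.0005,0.0185,-0.01,0,0,0.016,255],[-0.0005,0.0185,-0.01,0,0,0.016,255],[-0.0005,0.0185,-0.01,0,0,0.016,255],[-0.0005,0.0185,-0.01,0,0,0.016,255],[-0.0005,0.0185,-0.01,0,0,0.016,255],[-0.0005,0.0185,-0.01,0,0,0.016,255],[-0.0003,0.0139,-0.009,0,0,0.012,255],[-0.0001,0.0092,-0.006,0,0,0.008,255],[0,0.0046,-0.003,0,0,0.004,255]]]}}

```text
clock: 13.75
tcp_pos: [0.526, 0.2462, 0.094]
orientation: [0.0, 0.329, 0.944, 0.0]
wrist_force: [-0.4, -1.2, -1.7]
finger_gap: 0.013
grip_force: 77.9
```

```bash
cat > look.py <<'E'
from h import *
import sys
s=env.get_state(); Rm=rot(s["orientation"]); print({k:s[k] for k in("tcp_pos","joint_pos","grip_force","clock")})
print("toolx deg",np.degrees(np.arctan2(Rm[1,0],Rm[0,0])),"centre",s["tcp_pos"]+Rm@[-.092,0,0])
dz=s["tcp_pos"][2]-.0149
im=[]
for n in("top","scene"):
    px,K,p,A=cam(n)
    for t,z in(("dish_middle",.017),("handle_middle",.033),("ball_center",.027)):
        for r in spotter.landmark_of(t,n)[:1]:
            print(n,t,np.round(r["uv"]),round(r["conf"],2),atz(r["uv"],K,p,A,z+dz).round(4))
            if t[0]=="d": x,y=map(int,r["uv"])
    x=min(max(x,100),412);y=min(max(y,75),309); im.append(cv2.resize(px[y-75:y+75,x-100:x+100],(400,300),interpolation=2))
save(np.hstack(im),sys.argv[1])
E
python3 look.py m1
```

```text
{'tcp_pos': array([0.52604469, 0.24620774, 0.09400373]), 'joint_pos': array([ 2.99461156e-01,  3.98785005e-01, -1.76937660e-01,  9.94679127e-01,
        2.14483656e-04,  9.70384019e-01]), 'grip_force': 77.92065024375916, 'clock': 13.75}
toolx deg 141.55895341695282 centre [0.59810353 0.1890105  0.09400796]
top dish_middle [126. 183.] 0.71 [0.5925 0.186  0.0961]
top handle_middle [ 90. 218.] 0.76 [0.5298 0.2451 0.1121]
top ball_center [127. 176.] 0.39 [0.6033 0.1819 0.1061]
scene dish_middle [347. 261.] 0.91 [0.5988 0.1862 0.0961]
scene handle_middle [405. 252.] 0.89 [0.5309 0.243  0.1121]
scene ball_center [349. 258.] 0.49 [0.5995 0.188  0.1061]
```

View pics/m1.png

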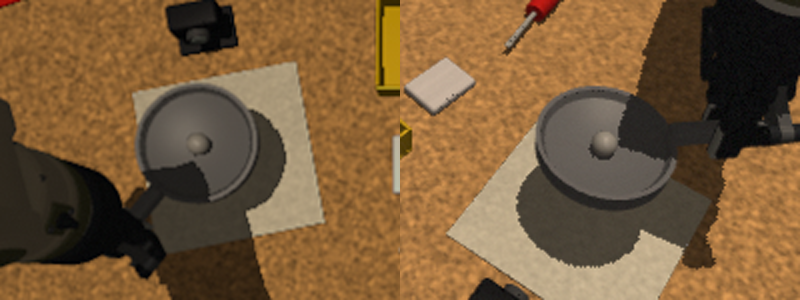

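The ball is still central at (198,145), with the rim centre near (197,143) in the left crop. About 41° of turn remains.

{"op": "jog_arm", "data": {"increments": [[[0,0.0046,0,0,0,0.004,255],[-0.0001,0.0092,0,0,0,0.008,255],[-0.0003,0.0139,0,0,0,0.012,255],[-0.0005,0.0185,0,0,0,0.016,255],[-0.0005,0.0185,0,0,0,0.016,255],[-0.0005,0.0185,0,0,0,0.016,255],[-0.0005,0.0185,0,0,0,0.016,255],[-0.0005,0.0185,0,0,0,0.016,255],[-0.0005,0.0185,0,0,0,0.016,255],[-0.0005,0.0185,0,0,0,0.016,255],[-0.0005,0.0185,0,0,0,0.016,255],[-0.0005,0.0185,0,0,0,0.016,255],[-0.0005,0.0185,0,0,0,0.016,255],[-0.0005,0.0185,0,0,0,0.016,255],[-0.0003,0.0139,0,0,0,0.012,255],[-0.0001,0.0092,0,0,0,0.008,255],[0,0.0046,0,0,0,0.004,255],[0,0.0046,0,0,0,0.004,255],[0,0,0,0,0,0,255],[0,0,0,0,0,0,255]]]}}

```text
clock: 16.15
tcp_pos: [0.5811, 0.2791, 0.0938]
orientation: [-0.0, 0.639, 0.769, 0.0]
wrist_force: [0.1, -0.3, -1.2]
finger_gap: 0.0125
grip_force: 77.9
```

{"op": "jog_arm", "data": {"increments": [[[0,0,0,0,0,0,255],[0,0,0,0,0,0,255],[0,0,0,0,0,0,255],[0,0,0,0,0,0,255],[0,0,0,0,0,0,255],[0,0,0,0,0,0,255],[0,0,0,0,0,0,255],[0,0,0,0,0,0,255],[0,0,0,0,0,0,255],[0,0,0,0,0,0,255],[0,0,0,0,0,0,255],[0,0,0,0,0,0,255],[0,0,0,0,0,0,255],[0,0,0,0,0,0,255],[0,0,0,0,0,0,255],[0,0,0,0,0,0,255],[0,0,0,0,0,0,255],[0,0,0,0,0,0,255],[0,0,0,0,0,0,255],[0,0,0,0,0,0,255]]]}}

```text
clock: 18.15
tcp_pos: [0.5812, 0.2791, 0.0938]
orientation: [0.0, 0.639, 0.769, 0.0]
wrist_force: [-0.2, 0.8, -1.6]
finger_gap: 0.0126
grip_force: 77.9
```

{"op": "jog_arm", "data": {"increments": [[[0,0,0,0,0,0,255],[0,0,0,0,0,0,255],[0,0,0,0,0,0,255],[0,0,0,0,0,0,255],[0,0,0,0,0,0,255],[0,0,0,0,0,0,255],[0,0,0,0,0,0,255],[0,0,0,0,0,0,255],[0,0,0,0,0,0,255],[0,0,0,0,0,0,255],[0,0,0,0,0,0,255],[0,0,0,0,0,0,255],[0,0,0,0,0,0,255],[0,0,0,0,0,0,255],[0,0,0,0,0,0,255],[0,0,0,0,0,0,255],[0,0,0,0,0,0,255],[0,0,0,0,0,0,255],[0,0,0,0,0,0,255],[0,0,0,0,0,0,255]]]}}

```text
clock: 20.15
tcp_pos: [0.5812, 0.2791, 0.0938]
orientation: [-0.0, 0.639, 0.769, 0.0]
wrist_force: [-0.8, 0.4, -1.9]
finger_gap: 0.0126
grip_force: 77.9
```

```bash
python3 look.py m2
```

```text
{'tcp_pos': array([0.58116441, 0.27910437, 0.0938164 ]), 'joint_pos': array([3.23267814e-01, 5.13599293e-01, 6.44880808e-03, 1.06361102e+00,
       1.02575964e-04, 1.70952960e+00]), 'grip_force': 77.9305636882782, 'clock': 20.15}
toolx deg 100.57305047413561 centre [0.5980454  0.18866637 0.09380661]
top dish_middle [125. 179.] 0.9 [0.6001 0.1878 0.0959]
top handle_middle [ 73. 190.] 0.96 [0.5812 0.2764 0.1119]
top ball_center [124. 175.] 0.52 [0.6052 0.1877 0.1059]
scene dish_middle [346. 260.] 0.83 [0.5981 0.1832 0.0959]
scene handle_middle [407. 286.] 0.64 [0.5827 0.2773 0.1119]
scene ball_center [350. 258.] 0.68 [0.5983 0.1886 0.1059]
```

View pics/m2.png

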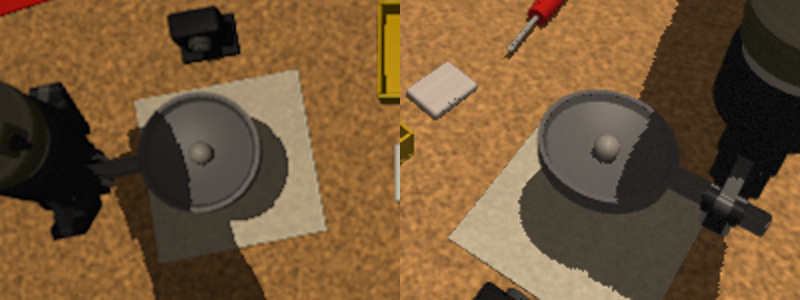

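The handle lies across the camera's line along the mat's y, and the ball is central and settled at (201,153) against the rim centre (199,152). Handing in.

```bash
python3 -c "
from workcell import ticket
print(ticket.hand_in())"
```

```text
the job is handed in; nothing more can be done
None
```

I pressed the plunger to its stop, then lifted the dish and gave it a quarter turn. I handed in holding it still about 8 cm above the mat, with the ball in its middle in the last picture; the hand-in returned no verdict.

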